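# Take the steel fitting off the spinning turntable

## Task

A steel-grey pipe fitting has strayed onto the freely spinning inspection turntable beside a brass one. Lift the steel fitting off the turntable and stand it upright in the red tray, and leave the brass fitting standing on the turntable.

Things in the scene. Friction and masses are not known exactly. Their poses are not given: they have to be found in the camera images.
- steel_fitting: The loose steel-grey hex pipe fitting to move: 19 mm across flats, 22 mm across corners, 35 mm tall, about 60 g. It stands upright, thread up, on the turntable, about 75 mm left or right of the axis (either can be). Origin: centre of its underside, z up; two hex flats face its own +x and -x, the others at 60 degrees to them. The hex lies about 7 to 19 mm above the origin; the thread above is narrower.
- brass_fitting: A loose brass-coloured pipe fitting of the same shape and size, standing on the same turntable on the other side of the axis, about 150 mm from the steel one. It stays there. Origin at the centre of its underside.
- turntable: Bench turntable that does not move from its place: grey foot, round aluminium plate 240 mm across with a black rubber mat 218 mm across, flat on top, 50 mm above the bench. The plate turns freely about the vertical axis through the origin at a touch, with next to no friction and no stops, and carries the fittings round with it; it stands still at the start. Origin on the axis, on the bench (50 mm below the mat's surface). Its own axes do not turn with the plate.
- tray: Square red open tray fixed on the bench to the right of the turntable, 150 x 150 mm outside, 16 mm high, walls and floor 3 mm thick. Origin at the centre of its underside (floor surface 3 mm higher), x and y along its sides, z up.
Not all that is in view belongs to the job. Leave any orange look-alike of the steel_fitting alone.

How it is judged (in metres and radians):
On the way:
1. the steel fitting is lifted clear of the turntable (its underside 20 mm or more above the mat) (z of steel_fitting in the frame of turntable above 0.07 m), for 0.1 s.
At the end, for the whole second after the job is handed in: The steel fitting stands upright (within 10 degrees) and at rest on the floor of the red tray, its centre within 66 mm of the tray's centre along each side; the brass fitting still stands upright (within 10 degrees) on the turntable's plate (x of steel_fitting in the frame of tray between -0.066 and 0.066 m and y of steel_fitting in the frame of tray between -0.066 and 0.066 m and z of steel_fitting in the frame of tray below 0.008 m and angle between each of steel_fitting, brass_fitting's own z axis and vertical below 0.17 rad and linear speed of steel_fitting below 0.02 m/s and horizontal distance between brass_fitting and turntable below 0.12 m and z of brass_fitting in the frame of turntable between 0.045 and 0.058 m); the robot touches nothing.
It fails at once if the brass fitting is tipped over (more than 30 degrees), lifted more than 20 mm or knocked off the turntable (angle between brass_fitting's own z axis and vertical above 0.52 rad or z of brass_fitting in the frame of turntable above 0.07 m or z of brass_fitting in the frame of turntable below 0.04 m).
It also fails if it takes over 35 s, if anything falls off the work surface, if the arm or the gripper's body presses on something with over 40 N, if the wrist force passes 120 N, or if a joint passes its speed limit or range.

## Robot

A 6-joint arm with a two-finger parallel gripper is mounted at the origin on a cart in front of the work surface, level with it; the furniture and walls round the work are solid. World frame = base frame: x ahead of the robot, y to its left, z up, the work surface at z = 0. Lengths are in mm, angles in rad, forces in N, time in s.
With the tool pointing down it reaches from about 350 to 975 mm from the base axis. Payload 7.1 kg.
Tool frame: the origin (TCP) lies at the very end of the fingers, on their centre line; the grasp point (between the pads) lies 19 mm behind it (ctrl.tcp_to_grasp is the distance from the TCP to the grasp point, in mm); z points along the fingers, x is the direction in which the jaws open and shut, and the axes are right-handed (so a half turn about z gives the same grasp; the last joint's range is limited). The gripper opens to 88 mm and grips with 3 to 60 N. Pads are 20 mm wide; open, the fingers measure 115 mm over their backs; the gripper's body (75 mm by 178 mm) begins 61 mm behind the grasp point.
Start: joints at [-1.256, 0.423, 1.63, -0, 1.089, -0.019], TCP at [204.789, -590.479, 189.775] pointing down, gripper open.
Joint ranges: [-3, 3], [-0.9, 2.11], [0.09, 2.58], [-1.31, 4.45], [0.11, 2.69], [-2.54, 2.54]. Speed limits (rad/s): [2.39, 2.39, 3.01, 3.14, 3.14, 3.14].

## Interface

Orientations are given as a rotation vector (axis times angle).
In Python, from workcell import get_obs, viewer, ctrl, masks_of gives the robot as it stands. The module is installed in compiled form; this text tells all that it offers.
- The arm moves only by the shell command python3 -m inch 'ROWS'. ROWS is JSON, a list of rows, each an object of numbers: "tx", "ty", "tz": the shift along the tool's x, y, z in cm; "ax", "ay", "az": the turn, a rotation vector about the tool's x, y, z in degrees; "jaw": the opening, from 0 (shut) to 1 (fully open). In form: [{"tx": .., "ty": .., "tz": .., "ax": .., "ay": .., "az": .., "jaw": ..}, ...]. A call has 1 to 12 rows; each row shifts and turns the commanded pose from where the row before left it, along the tool's axes as they then stand; what a row does not reach is not made up. A row lasts 1/8 s, in which the tool goes at most 62.5 mm and 10.7 degrees, less where a joint would pass 70% of its speed; a pose out of reach is approached as far as the arm can. A call is refused whole if a number of a shift passes 6.25 or a number of a turn 10.7, either way. A call with a gripper value outside its range is refused whole. The fingers move at their own pace and stop on an object; the grip force is fixed at half the most. Time passes only in rows, so rows that do not move let the fingers close. It gives the time, the measured TCP pose, the force and the opening at its end, in the units of the state.
- get_obs(): the state, without advancing time (a new reading comes with each control period).
- viewer.get_image(name): name is "scene" or "side" or "wrist"; returns (picture, depth): 400x640x3 uint8, red, green, blue; 400x640 float32, mm along the optical axis (not along the pixel's ray), 0 where there is no reading.
- viewer.get_calibration(name): a dict with "fx", "fy", "cx", "cy" (pixels), "rvec" (rotation vector, rad) and "tvec" (3), from world to camera coordinates, as OpenCV has them. Camera axes: x right, y down, z forward; pixel columns grow to the right and rows downward; lengths in mm; the calibration is good to about 2 mm. The wrist camera is an equidistant fisheye: a pixel r from the principal point sees the ray r / f radians off the axis. A picture is of the moment at which its call begins: read the wrist's pose just before it. get_calibration takes no time and is no camera call; for the wrist camera it gives the pose at the moment of the call.
- ctrl.close_job(): hands the job in, once; it reports no verdict.
Trained networks look in the newest picture that a camera, given by its name, has taken for a name from the list of things; names that differ only in an ending like _2 or _b are one class to them, and where a whole thing is asked for, a point or a joint stands for the part that bears it (a point fixed in the world has none). Each returns a list of dicts, best first, with "score" (0 to 1); they miss things now and then, are a little off and sometimes report something else, mostly with a low value. They report only what shows in the picture. A call takes as long as a camera call. They do not tell look-alikes from the thing itself.
- masks_of(camera, thing): "pixels" (400x640 bool, what is visible of it) and "location" ([column, row] in pixels, amid what is visible of it).
The state is a dict: "t": time; "qpos": joint angles; "qvel": joint speeds; "joint_torque": joint torques, N m; "ee_pos": TCP position; "orientation": TCP orientation; "ft_force": force on the tool from outside, world axes, zero at the start; "moment": the same for the moment, N m; "width": finger opening in mm.
Only numpy, scipy, OpenCV 4.12 (cv2) and the standard library are available. Lean on these libraries where they do the work, as an engineer would, in place of code of your own. Each camera call takes 0.05 s, during which the arm holds its last target. There are 200 camera calls.

## Working session

There is one attempt and no reset: what is moved stays moved. The work goes in short steps, Python scripts to look and compute and a shell command to move; the robot and the scene stay as the last step left them, time stands still between calls to the robot, and variables do not carry over. Pictures are saved under pics/ and viewed, about 8 in all and at most 12, crops included, and the job is handed in when it is done.

```bash
mkdir -p pics; cat > h.py <<'E'
import numpy as np, cv2
from workcell import get_obs, viewer, ctrl, masks_of
def pix2w(cam,uv,d,c=None):
    c=c or viewer.get_calibration(cam); R=cv2.Rodrigues(np.array(c["rvec"],float))[0]
    uv=np.atleast_2d(uv).astype(float); x=(uv[:,0]-c["cx"])/c["fx"]; y=(uv[:,1]-c["cy"])/c["fy"]
    d=np.atleast_1d(d).astype(float)
    p=np.c_[x*d,y*d,d]
    return (p-np.array(c["tvec"]).ravel())@R
def save(n,im): cv2.imwrite("pics/"+n+".png",im[:,:,::-1])
E
python3 - <<'E'
from h import *
o=get_obs(); print(o["t"],o["ee_pos"],o["orientation"],o["width"])
for cam in ("scene","side"):
    im,d=viewer.get_image(cam); save(cam+"0",im); 
    for th in ("steel_fitting","brass_fitting","turntable","tray"):
        for m in masks_of(cam,th):
            v,u=np.nonzero(m["pixels"]&(d>0)); 
            if len(u)==0: continue
            P=pix2w(cam,np.c_[u,v],d[v,u]); col=np.median(im[v,u],0)
            print(cam,th,round(m["score"],2),np.round(m["location"]),len(u),"med",np.median(P,0).round(),"lo",np.percentile(P,3,0).round(),"hi",np.percentile(P,97,0).round(),col)
E
```

```text
0.0 [ 204.61668989 -589.92642463  189.00793473] [-2.55885980e+00  1.82099707e+00  1.90694429e-03] 88.0172187819256
scene steel_fitting 0.38 [210. 238.] 52 med [625. 217.  21.] lo [583. 207.   6.] hi [631. 230.  46.] [219.5 132.5  77. ]
scene brass_fitting 0.59 [332. 204.] 76 med [497. -93.  67.] lo [ 490. -107.   47.] hi [516. -88.  85.] [148.  127.5  95. ]
scene turntable 0.57 [315. 226.] 4189 med [462. -14.  48.] lo [ 369. -125.   34.] hi [581.  84.  51.] [71. 69. 63.]
scene turntable 0.32 [302. 233.] 67 med [452.  47.  69.] lo [446.  38.  51.] hi [462.  53.  84.] [176. 170. 162.]
scene tray 0.73 [371. 195.] 386 med [ 557. -270.    2.] lo [ 500. -322.   -3.] hi [ 581. -234.   15.] [236.5  86.   78. ]
side steel_fitting 0.52 [216. 286.] 162 med [628. 216.  21.] lo [622. 207.   4.] hi [636. 221.  36.] [231. 119.  50.]
side brass_fitting 0.43 [348. 190.] 168 med [502. -96.  66.] lo [ 493. -247.    0.] hi [563. -89.  86.] [162.  128.5  86.5]
side turntable 0.75 [349. 221.] 6455 med [470.   2.  50.] lo [ 374. -118.    6.] hi [580.  87.  52.] [51. 50. 47.]
side tray 0.58 [378. 178.] 1899 med [ 498. -316.    5.] lo [ 424. -391.    2.] hi [ 577. -231.   17.] [254.  68.  62.]
```

```bash
python3 - <<'E'
import cv2,numpy as np
a=cv2.imread("pics/scene0.png");b=cv2.imread("pics/side0.png")
A=cv2.resize(a[150:290,180:440],None,fx=3,fy=3)[:, :780];cv2.imwrite("pics/a.png",A)
B=cv2.resize(b[130:330,190:450],None,fx=3,fy=3);cv2.imwrite("pics/b.png",B)
E
```

```text
(no output)
```

View pics/a.png

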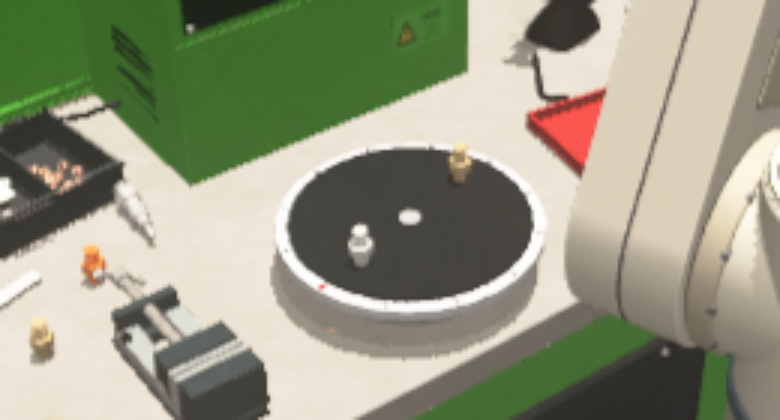

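View pics/b.png

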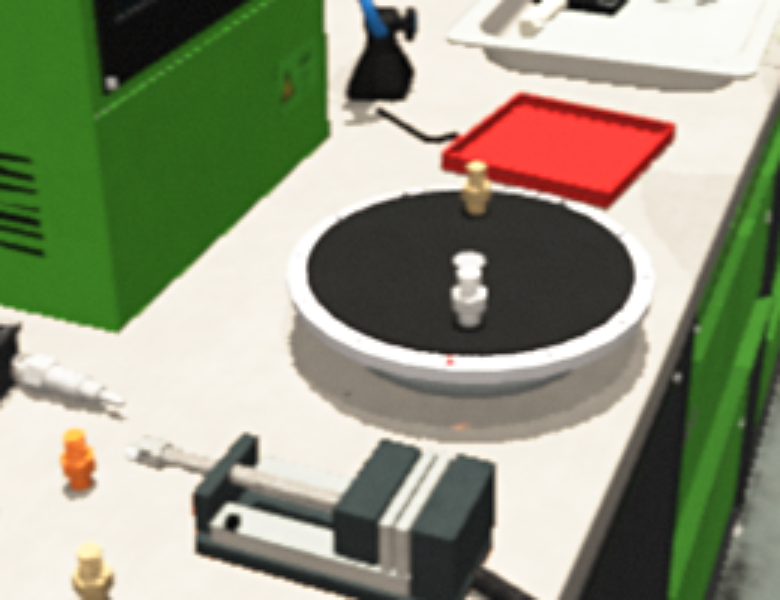

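Candidates in the scene view are: silvery fitting on the plate (300,232), brass on the plate (332,204), orange one on the bench (211,238), and a second brass one on the bench (193,262). The silvery one at (300,232), about (452,47) in world, fits the description: it is on the plate and 150 mm from the brass one. I'll hover above it and check it in a wrist crop.

```bash
python3 -m inch '[{"tx":-2,"ty":-1.7},{"tx":-4.5,"ty":-3.8},{"tx":-4.5,"ty":-3.8},{"tx":-4.5,"ty":-3.8},{"tx":-4.5,"ty":-3.8},{"tx":-4.5,"ty":-3.8},{"tx":-4.5,"ty":-3.8},{"tx":-4.5,"ty":-3.8},{"tx":-4.5,"ty":-3.8},{"tx":-4.5,"ty":-3.8},{"tx":-4.5,"ty":-3.8},{"tx":-4.5,"ty":-3.8}]'
cat >> h.py <<'E'
def fish(cam,uv,z,c):
    """rays of fisheye pixels intersected with world height z"""
    R=cv2.Rodrigues(np.array(c["rvec"],float))[0]; t=np.array(c["tvec"],float).ravel()
    q=(np.atleast_2d(uv)-[c["cx"],c["cy"]])/[c["fx"],c["fy"]]; r=np.linalg.norm(q,axis=1,keepdims=True)+1e-9
    ray=np.c_[q/r*np.sin(r),np.cos(r)]@R; o=-R.T@t
    return o+ray*((z-o[2])/ray[:,2])[:,None]
def wproj(P,c):
    p=cv2.Rodrigues(np.array(c["rvec"],float))[0]@np.array(P,float)+np.array(c["tvec"],float).ravel()
    th=np.arctan2(np.hypot(p[0],p[1]),p[2]); k=th/np.hypot(p[0],p[1])
    return np.array([c["cx"]+c["fx"]*k*p[0],c["cy"]+c["fy"]*k*p[1]])
E
cat > look.py <<'E'
from h import *; import sys
o=get_obs(); c=viewer.get_calibration("wrist"); im,d=viewer.get_image("wrist"); np.savez("w.npz",im=im,d=d,**{k:np.array(v) for k,v in c.items()})
save(sys.argv[1],im); print(o["t"],np.round(o["ee_pos"],1),np.round(o["orientation"],3),o["width"])
for th in ("steel_fitting","brass_fitting"):
    for m in masks_of("wrist",th):
        v,u=np.nonzero(m["pixels"]); print(th,round(m["score"],2),np.round(m["location"]),len(u),fish("wrist",np.array([m["location"]]),68,c).round(1),np.median(im[v,u],0))
print(wproj([452,47,85],c))
E
python3 look.py w1
```

```text
0.5 [ 204.8 -590.5  189.7] [-2.56   1.822  0.   ] 87.3860140916936
[ 19.29049552 -59.09195458]$[0]: bad value
```

View pics/w1.png

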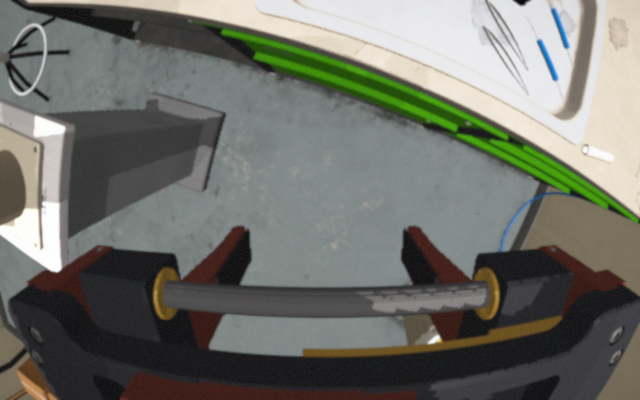

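The wrist view works, but the rows were refused because they probably need every field. I'll resend them with all fields filled.

```bash
R='x'; python3 -m inch '[{"tx":-2,"ty":-1.7,"tz":0,"ax":0,"ay":0,"az":0,"jaw":1},{"tx":-4.5,"ty":-3.8,"tz":0,"ax":0,"ay":0,"az":0,"jaw":1},{"tx":-4.5,"ty":-3.8,"tz":0,"ax":0,"ay":0,"az":0,"jaw":1},{"tx":-4.5,"ty":-3.8,"tz":0,"ax":0,"ay":0,"az":0,"jaw":1},{"tx":-4.5,"ty":-3.8,"tz":0,"ax":0,"ay":0,"az":0,"jaw":1},{"tx":-4.5,"ty":-3.8,"tz":0,"ax":0,"ay":0,"az":0,"jaw":1},{"tx":-4.5,"ty":-3.8,"tz":0,"ax":0,"ay":0,"az":0,"jaw":1},{"tx":-4.5,"ty":-3.8,"tz":0,"ax":0,"ay":0,"az":0,"jaw":1},{"tx":-4.5,"ty":-3.8,"tz":0,"ax":0,"ay":0,"az":0,"jaw":1},{"tx":-4.5,"ty":-3.8,"tz":0,"ax":0,"ay":0,"az":0,"jaw":1},{"tx":-4.5,"ty":-3.8,"tz":0,"ax":0,"ay":0,"az":0,"jaw":1},{"tx":-4.5,"ty":-3.8,"tz":0,"ax":0,"ay":0,"az":0,"jaw":1}]' && python3 look.py w2
```

```text
t: 2.15
ee_pos: [447.7, 40.6, 190.2]
orientation: [-2.559, 1.821, -0.002]
ft_force: [2.0, -1.2, -0.2]
width: 87.5
2.15 [447.7  40.6 190.2] [-2.559e+00  1.821e+00 -2.000e-03] 87.51698232608047
steel_fitting 0.85 [327. 178.] 301 [[454.4  42.1  68. ]] [169. 162. 155.]
steel_fitting 0.53 [243.   0.] 45 [[609.8 190.4  68. ]] [182. 124.  84.]
brass_fitting 0.84 [459. 180.] 356 [[501.7 -97.9  68. ]] [214. 177. 115.]
[321.53844103 182.04935702]
```

View pics/w2.png

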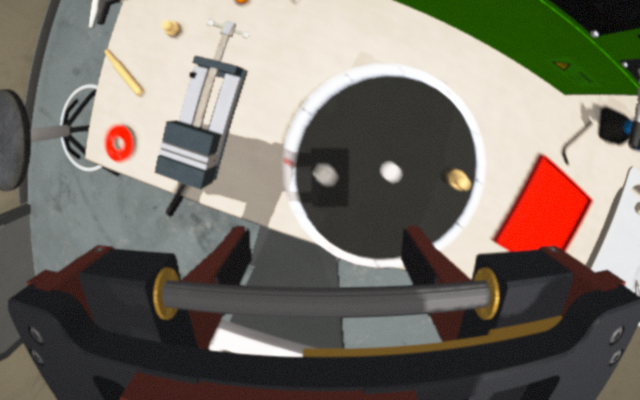

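The wrist view shows steel at (327,178), the axis cap at (391,172), brass at (459,180) and the tray at (545,205). Next is a close crop to check the choice and the hex orientation, plus measurements.

```bash
python3 - <<'E'
from h import *
z=np.load("w.npz"); c={k:z[k] for k in z.files if k not in("im","d")}; im=z["im"];d=z["d"]
cv2.imwrite("pics/c.png",cv2.resize(im[158:200,300:356,::-1],None,fx=14,fy=14,interpolation=cv2.INTER_CUBIC))
v,u=np.mgrid[155:205,295:480]; u=u.ravel();v=v.ravel(); dd=d[v,u]
q=(np.c_[u,v]-[c["cx"],c["cy"]])/[c["fx"],c["fy"]]; r=np.linalg.norm(q,axis=1,keepdims=True)+1e-9
ray=np.c_[q/r*np.tan(r),np.ones(len(u))]
P=(ray*dd[:,None]-c["tvec"].ravel())@cv2.Rodrigues(c["rvec"])[0]
for n,s in(("steel",u<350),("brass",u>440)):
  for a,b in((56,71),(71,80),(80,92)):
    k=s&(P[:,2]>a)&(P[:,2]<b)&(dd>0); print(n,a,k.sum(), P[k].mean(0).round(1),np.ptp(P[k],axis=0).round(1) if k.any() else 0)
print(np.median(P[(dd>0),2]), "cap",fish("wrist",np.array([[391,172.]]),50,c))
E
```

```text
steel 56 43 [461.4  42.8  68.1] [20.2 20.   8.3]
steel 71 141 [457.9  42.2  72.3] [20.7 19.7  9. ]
steel 80 129 [457.5  41.7  85.7] [12.8 12.2  7.7]
brass 56 68 [501.2 -91.6  67.4] [19.7 17.7  8.5]
brass 71 114 [501.4 -94.7  73.2] [18.8 15.3  8.7]
brass 80 119 [501.4 -97.4  85. ] [13.2 12.8  7.9]
51.14837951166499 cap [[481.43067563 -24.41245132  50.        ]]
```

View pics/c.png

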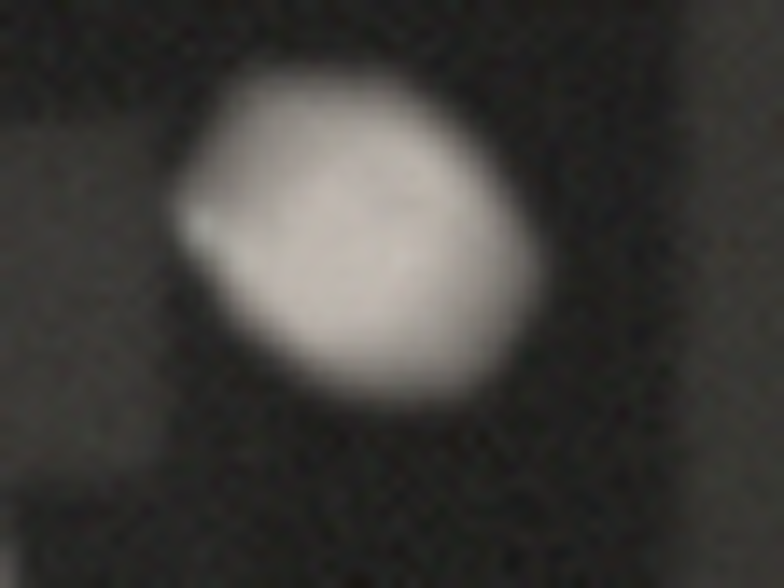

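```bash
python3 - <<'E'
from h import *
z=np.load("w.npz"); c={k:z[k] for k in z.files if k not in("im","d")}; im=z["im"]
g=im[158:200,300:356].mean(2).astype(np.float32); s=8
G=cv2.resize(g,None,fx=s,fy=s,interpolation=cv2.INTER_CUBIC)
n,l,st,_=cv2.connectedComponentsWithStats((G>110).astype(np.uint8)); k=l[20*s,27*s]; print(k,st[k])
cn=cv2.findContours((l==k).astype(np.uint8),cv2.RETR_EXTERNAL,cv2.CHAIN_APPROX_NONE)[0][0][:,0,:]
uv=(cn+.5)/s-.5+[300,158]
P=fish("wrist",uv,66,c)[:,:2]
o=[457.5,42]
for a in range(0,180,5):
    n=np.array([np.cos(np.radians(a)),np.sin(np.radians(a))]); p=P@n; print(a,round(np.ptp(p),1),end=" | ")
x=cv2.Rodrigues(np.array([-2.559,1.821,-.002]))[0][:,0];print("\ntool x yaw",np.degrees(np.arctan2(x[1],x[0])),"centre",(P.max(0)+P.min(0))/2)
E
```

```text
1 [  106    54   186   162 21971]
0 20.7 | 5 21.0 | 10 21.2 | 15 21.4 | 20 21.6 | 25 22.1 | 30 22.6 | 35 23.1 | 40 23.5 | 45 24.0 | 50 24.2 | 55 24.3 | 60 24.2 | 65 24.1 | 70 23.8 | 75 23.6 | 80 23.9 | 85 24.3 | 90 24.6 | 95 24.7 | 100 24.7 | 105 24.6 | 110 24.3 | 115 24.1 | 120 23.7 | 125 23.2 | 130 22.7 | 135 22.0 | 140 21.3 | 145 20.6 | 150 20.4 | 155 20.3 | 160 20.1 | 165 20.2 | 170 20.4 | 175 20.6 | 
tool x yaw -70.87179596429067 centre [457.25063266  45.52186407]
```

```bash
python3 -m inch '[{"tx":0,"ty":-1,"tz":3,"ax":0,"ay":0,"az":0,"jaw":1},{"tx":0,"ty":0,"tz":3,"ax":0,"ay":0,"az":0,"jaw":1},{"tx":0,"ty":0,"tz":2,"ax":0,"ay":0,"az":0,"jaw":1},{"tx":0,"ty":0,"tz":0,"ax":0,"ay":0,"az":0,"jaw":1}]' && python3 look.py w3 && python3 - <<'E'
from h import *
z=np.load("w.npz"); im=z["im"];d=z["d"]
m=masks_of("wrist","steel_fitting")[0]; u,v=map(int,m["location"])
cv2.imwrite("pics/c3.png",cv2.resize(im[max(v-40,0):v+40,u-50:u+50,::-1],None,fx=7,fy=7,interpolation=cv2.INTER_CUBIC)); print(u,v)
c={k:z[k] for k in z.files if k not in("im","d")}
vv,uu=np.mgrid[v-35:v+35,u-40:u+40]; uu=uu.ravel();vv=vv.ravel();dd=d[vv,uu]
q=(np.c_[uu,vv]-[c["cx"],c["cy"]])/[c["fx"],c["fy"]]; r=np.linalg.norm(q,axis=1,keepdims=True)+1e-9
P=(np.c_[q/r*np.tan(r),np.ones(len(uu))]*dd[:,None]-c["tvec"].ravel())@cv2.Rodrigues(c["rvec"])[0]
for a,b in((57,67),(67,71.5),(72,79),(80,92)):
    k=(P[:,2]>a)&(P[:,2]<b)&(dd>0); Q=P[k]; print(a,k.sum(),Q.min(0).round(1),Q.max(0).round(1),((Q.min(0)+Q.max(0))/2).round(1))
E
```

```text
t: 2.8
ee_pos: [454.8, 40.6, 108.7]
orientation: [2.556, -1.822, -0.004]
ft_force: [0.0, 0.2, -0.6]
width: 87.9
2.8 [454.8  40.6 108.7] [ 2.556 -1.822 -0.004] 87.86401912525768
brass_fitting 0.7 [493. 209.] 511 [[ 500.1 -100.6   68. ]] [192. 158. 102.]
[317.02648554 213.35178703]Traceback (most recent call last):
  File "<stdin>", line 3, in <module>
IndexError: list index out of range
```

```bash
cat > meas.py <<'E'
from h import *; import sys
z=np.load("w.npz"); im=z["im"];d=z["d"]
u,v=int(sys.argv[1]),int(sys.argv[2])
cv2.imwrite(f"pics/{sys.argv[3]}.png",cv2.resize(im[max(v-45,0):v+45,u-55:u+55,::-1],None,fx=6,fy=6,interpolation=cv2.INTER_CUBIC))
c={k:z[k] for k in z.files if k not in("im","d")}
vv,uu=np.mgrid[v-35:v+35,u-40:u+40]; uu=uu.ravel();vv=vv.ravel();dd=d[vv,uu]
q=(np.c_[uu,vv]-[c["cx"],c["cy"]])/[c["fx"],c["fy"]]; r=np.linalg.norm(q,axis=1,keepdims=True)+1e-9
P=(np.c_[q/r*np.tan(r),np.ones(len(uu))]*dd[:,None]-c["tvec"].ravel())@cv2.Rodrigues(c["rvec"])[0]
for a,b in((57,67),(66.5,71.5),(72,79),(80,92)):
    k=(P[:,2]>a)&(P[:,2]<b)&(dd>0); Q=P[k]
    if k.any(): print(a,k.sum(),Q.min(0).round(1),Q.max(0).round(1),((Q.min(0)+Q.max(0))/2).round(1))
    if 57<a<70:
        for t in range(0,180,5): print(t,np.ptp(Q[:,:2]@[np.cos(np.radians(t)),np.sin(np.radians(t))]).round(1),end="|")
        print()
E
python3 meas.py 320 210 c3
```

```text
57 29 [453.4  32.   61.8] [466.8  51.5  67. ] [460.1  41.7  64.4]
66.5 101 [446.2  31.5  66.6] [467.1  51.5  71.5] [456.7  41.5  69.1]
0 20.9|5 20.4|10 19.8|15 19.0|20 18.4|25 18.2|30 18.7|35 19.2|40 19.7|45 20.1|50 20.3|55 20.4|60 20.3|65 20.0|70 19.6|75 19.5|80 19.6|85 19.7|90 19.9|95 20.3|100 20.5|105 20.6|110 20.6|115 20.6|120 20.5|125 20.3|130 19.9|135 19.6|140 19.7|145 19.9|150 20.4|155 20.8|160 21.1|165 21.3|170 21.3|175 21.2|
72 127 [447.9  32.2  72. ] [466.3  50.7  79. ] [457.1  41.5  75.5]
80 242 [450.5  35.6  80.3] [463.3  47.9  87.6] [456.9  41.7  84. ]
```

View pics/c3.png

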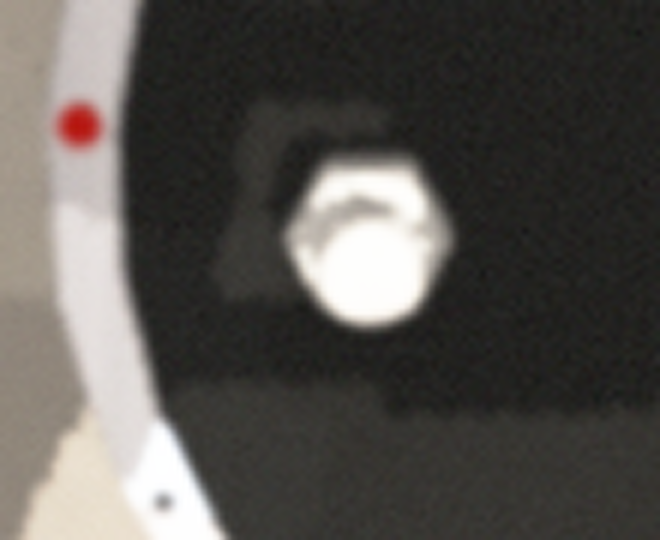

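The crop confirms silver steel, with the hex centre at about (456.9,41.6) and flat normals near 18, 78 and 138°. The jaws lie along a corner, so I'll turn 30° onto flats, recentre and check again before going down.

```bash
python3 -m inch '[{"tx":0,"ty":0,"tz":0,"ax":0,"ay":0,"az":10,"jaw":1},{"tx":0,"ty":0,"tz":0,"ax":0,"ay":0,"az":10,"jaw":1},{"tx":0,"ty":0,"tz":0,"ax":0,"ay":0,"az":10,"jaw":1},{"tx":-0.15,"ty":-0.2,"tz":0.8,"ax":0,"ay":0,"az":0,"jaw":0.7},{"tx":0,"ty":0,"tz":0,"ax":0,"ay":0,"az":0,"jaw":0.7},{"tx":0,"ty":0,"tz":0,"ax":0,"ay":0,"az":0,"jaw":0.7}]' && python3 look.py w4 && python3 meas.py 320 210 c4; python3 -c "
from h import *;o=get_obs();print(o['ee_pos'],o['qpos'],cv2.Rodrigues(np.array(o['orientation']))[0].round(3))"
```

```text
t: 3.75
ee_pos: [458.7, 43.0, 101.8]
orientation: [2.003, -2.42, -0.0]
ft_force: [0.1, 0.0, 1.0]
width: 62.7
3.75 [458.7  43.  101.8] [ 2.003 -2.42  -0.   ] 62.71544208559209
steel_fitting 0.87 [130.  61.] 395 [[615.2 181.6  68. ]] [242. 134.   0.]
steel_fitting 0.66 [327. 212.] 606 [[456.2  42.7  68. ]] [180. 173. 165.]
brass_fitting 0.84 [490. 129.] 644 [[ 499.4 -100.4   68. ]] [203.5 167.  108. ]
[322.02148161 225.07115559]
57 36 [459.9  31.3  61.5] [466.8  49.8  66.9] [463.4  40.6  64.2]
66.5 110 [449.2  31.4  66.6] [467.   51.6  71.5] [458.1  41.5  69. ]
0 17.8|5 18.1|10 18.2|15 18.4|20 18.7|25 19.2|30 19.7|35 20.2|40 20.7|45 20.9|50 21.0|55 21.0|60 20.8|65 20.4|70 19.9|75 19.2|80 18.7|85 19.5|90 20.2|95 20.7|100 21.1|105 21.3|110 21.3|115 21.2|120 20.9|125 20.5|130 19.9|135 19.2|140 19.0|145 18.7|150 18.6|155 18.4|160 18.1|165 17.6|170 17.1|175 17.5|
72 131 [449.4  31.7  72. ] [466.7  50.6  78.9] [458.   41.2  75.4]
80 253 [450.7  34.9  80.2] [463.   47.7  88.2] [456.9  41.3  84.2]
[458.77671201  42.97669235 101.83048808] [ 6.75982451e-02  3.22846435e-01  2.04863361e+00 -4.33970745e-05
  7.70067341e-01  1.82732057e+00] [[-0.188 -0.982  0.   ]
 [-0.982  0.188 -0.   ]
 [ 0.    -0.    -1.   ]]
```

View pics/w4.png

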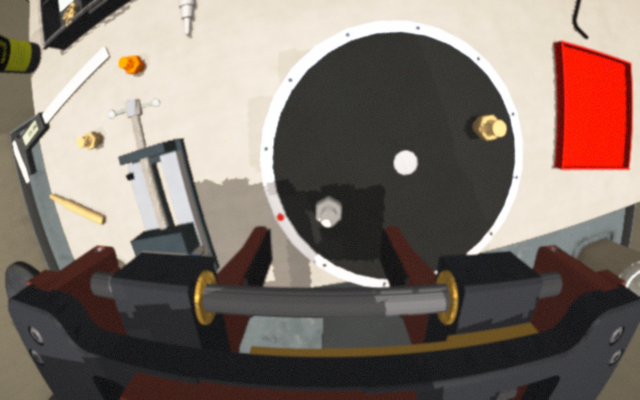

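```bash
python3 - <<'E'
from h import *
z=np.load("w.npz"); c={k:z[k] for k in z.files if k not in("im","d")}
R=cv2.Rodrigues(np.array(get_obs()["orientation"]))[0]; t=np.array([458.7,43,101.8])
for s in(-31,0,31): print(s,wproj(t+R[:,0]*s,c))
print(wproj(t-[0,0,39],c), wproj([456.9,41.4,69],c))
cv2.imwrite("pics/c5.png",cv2.resize(z["im"][190:270,230:420,::-1],None,fx=4,fy=4,interpolation=cv2.INTER_CUBIC))
E
```

```text
-31 [279.81921543 223.11254121]
0 [325.67519867 223.33932387]
31 [371.53537124 223.20456337]
[325.70405002 206.79729542] [328.1668749  210.89979517]
```

View pics/c5.png

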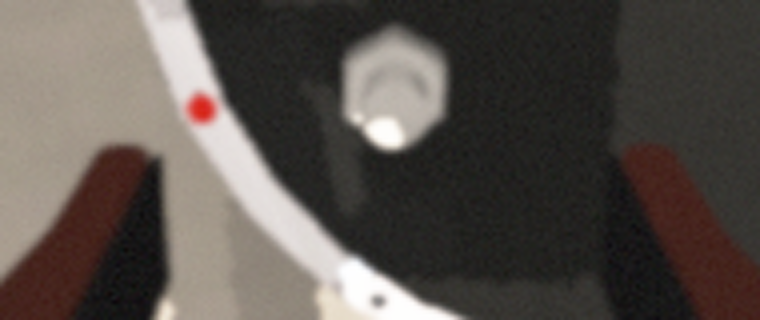

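Fingers and calibration agree: the hex sits about 2 mm towards +tx and its flats face the pads. I'll correct that, descend and close.

```bash
python3 -m inch '[{"tx":0.2,"ty":0.15,"tz":1,"ax":0,"ay":0,"az":0,"jaw":0.7},{"tx":0,"ty":0,"tz":1.8,"ax":0,"ay":0,"az":0,"jaw":0.6},{"tx":0,"ty":0,"tz":1.5,"ax":0,"ay":0,"az":0,"jaw":0.5},{"tx":0,"ty":0,"tz":0.5,"ax":0,"ay":0,"az":0,"jaw":0.35},{"tx":0,"ty":0,"tz":0,"ax":0,"ay":0,"az":0,"jaw":0.3},{"tx":0,"ty":0,"tz":0,"ax":0,"ay":0,"az":0,"jaw":0.27},{"tx":0,"ty":0,"tz":0,"ax":0,"ay":0,"az":0,"jaw":0.24},{"tx":0,"ty":0,"tz":0,"ax":0,"ay":0,"az":0,"jaw":0.21},{"tx":0,"ty":0,"tz":0,"ax":0,"ay":0,"az":0,"jaw":0.1},{"tx":0,"ty":0,"tz":0,"ax":0,"ay":0,"az":0,"jaw":0},{"tx":0,"ty":0,"tz":0,"ax":0,"ay":0,"az":0,"jaw":0}]'
```

```text
t: 5.28
ee_pos: [456.9, 41.3, 53.8]
orientation: [-2.001, 2.422, -0.0]
ft_force: [-0.1, -0.4, 0.4]
width: 0.6
```

The jaws closed to 0.6 mm, so it's a miss. I'll look before moving.

```bash
python3 look.py w5; python3 - <<'E'
from h import *
z=np.load("w.npz"); a=z["im"][20:300,210:530,::-1]; s,d=viewer.get_image("side")
b=s[150:290,270:430,::-1]
print([ (np.round(m["location"]),round(m["score"],2)) for m in masks_of("side","steel_fitting")])
A=cv2.resize(a,(400,350));B=cv2.resize(b,(400,350),interpolation=cv2.INTER_CUBIC)
cv2.imwrite("pics/c6.png",np.hstack([A,B]))
E
```

```text
5.275 [456.9  41.3  53.8] [-2.001  2.422 -0.   ] 0.5917802492029398
steel_fitting 0.88 [325. 223.] 311 [[462.3  40.5  68. ]] [146. 139. 132.]
steel_fitting 0.75 [100.  56.] 538 [[609.4 173.7  68. ]] [235.5 120.    0. ]
brass_fitting 0.86 [521. 128.] 969 [[ 500.9 -100.7   68. ]] [180. 148.  96.]
[317.65112374 250.61842661]
[(array([214., 287.]), 0.67)]
```

View pics/c6.png

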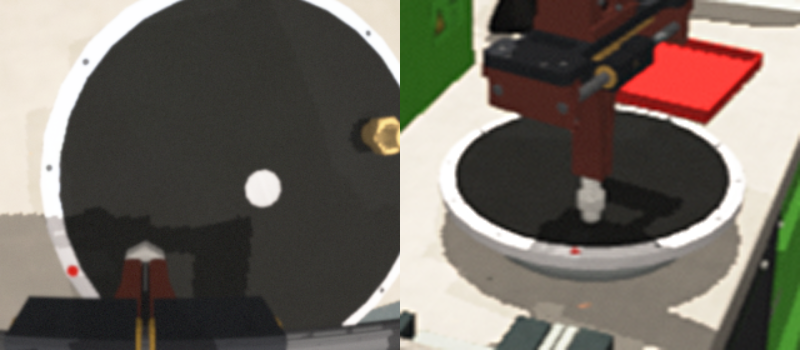

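```bash
python3 - <<'E'
from h import *
im,d=viewer.get_image("side")
print(get_obs()["ee_pos"])
for v in range(190,244,4):
    for u in (340,346,352):
        print((u,v),im[v,u],pix2w("side",[[u,v]],d[v,u]).round(0)[0],end=" ")
    print()
E
python3 meas.py 325 230 c7
```

```text
[456.87978943  41.30476965  53.75567916]
(340, 190) [72 37 32] [440. 125. 188.] (346, 190) [71 35 29] [453.  58. 155.] (352, 190) [68 34 29] [446.  47. 151.] 
(340, 194) [68 33 28] [440. 124. 181.] (346, 194) [72 36 32] [454.  55. 146.] (352, 194) [62 32 27] [447.  44. 142.] 
(340, 198) [77 49 45] [441. 122. 173.] (346, 198) [71 35 30] [455.  53. 137.] (352, 198) [60 31 25] [447.  44. 134.] 
(340, 202) [74 37 33] [467.  49. 125.] (346, 202) [71 35 29] [455.  53. 129.] (352, 202) [66 33 29] [447.  44. 126.] 
(340, 206) [73 37 33] [467.  49. 116.] (346, 206) [70 33 28] [456.  50. 119.] (352, 206) [60 31 26] [446.  46. 119.] 
(340, 210) [72 35 30] [467.  49. 109.] (346, 210) [70 35 29] [455.  50. 112.] (352, 210) [63 33 29] [447.  41. 109.] 
(340, 214) [72 34 27] [468.  48. 100.] (346, 214) [71 35 28] [455.  50. 104.] (352, 214) [69 34 29] [447.  41. 101.] 
(340, 218) [75 37 29] [467.  48.  92.] (346, 218) [74 36 30] [454.  53.  97.] (352, 218) [63 33 28] [447.  42.  93.] 
(340, 222) [41 42 38] [487.  -6.  50.] (346, 222) [162 154 145] [457.  46.  85.] (352, 222) [25 23 21] [464. -11.  
[... 470 characters left out ...]
] [446.  43.  52.] 
(340, 242) [26 28 24] [461.  65.  52.] (346, 242) [23 24 20] [452.  58.  51.] (352, 242) [24 24 23] [441.  55.  51.] 
57 68 [459.8  31.4  61.3] [467.   49.   66.9] [463.4  40.2  64.1]
66.5 118 [458.6  31.6  66.6] [467.5  50.1  71.5] [463.1  40.9  69. ]
0 8.9|5 9.6|10 10.1|15 10.8|20 11.4|25 12.1|30 13.3|35 14.4|40 15.3|45 16.2|50 16.9|55 17.5|60 18.0|65 18.3|70 18.5|75 18.5|80 18.6|85 18.6|90 18.5|95 18.2|100 17.9|105 17.3|110 16.7|115 15.9|120 15.0|125 14.2|130 13.3|135 12.3|140 11.5|145 10.8|150 10.1|155 9.3|160 8.6|165 7.9|170 7.5|175 8.2|
72 88 [460.7  32.3  72. ] [466.7  45.2  78.6] [463.7  38.8  75.3]
80 95 [460.2  30.1  80.9] [468.7  47.8  92. ] [464.5  39.   86.4]
```

The side depth shows the finger ends at z≈88 while the reported TCP is 53.8. The fingers closed above the fitting, which stands untouched, so the real finger ends are about 34 mm short of the TCP. I'll pin that down from both cameras.

```bash
python3 - <<'E'
from h import *
for cam in("side","scene"):
    im,d=viewer.get_image(cam); v,u=np.nonzero(d>0); P=pix2w(cam,np.c_[u,v],d[v,u]); I=im[v,u].astype(int)
    k=(abs(P[:,0]-457)<28)&(abs(P[:,1]-41)<28)&(P[:,2]>54)&(P[:,2]<140)&(I[:,0]-I[:,2]>20)&(I[:,0]<140)
    Q=P[k]; 
    if k.any(): print(cam,k.sum(),Q.min(0).round(1),Q.max(0).round(1)); print([(x,Q[u[k]==x,2].min().round(1)) for x in np.unique(u[k])])
from workcell import ctrl; print(ctrl.tcp_to_grasp)
E
```

```text
side 387 [443.9  33.   84.3] [470.   56.8 140. ]
[(np.int64(339), np.float64(88.5)), (np.int64(340), np.float64(90.1)), (np.int64(341), np.float64(90.9)), (np.int64(342), np.float64(87.8)), (np.int64(343), np.float64(87.3)), (np.int64(344), np.float64(89.5)), (np.int64(345), np.float64(86.7)), (np.int64(346), np.float64(88.8)), (np.int64(347), np.float64(89.5)), (np.int64(348), np.float64(84.3)), (np.int64(349), np.float64(88.3)), (np.int64(350), np.float64(90.0)), (np.int64(351), np.float64(89.3)), (np.int64(352), np.float64(89.2)), (np.int64(353), np.float64(91.2)), (np.int64(354), np.float64(91.0)), (np.int64(355), np.float64(123.1))]
scene 152 [440.4  33.1  87.1] [466.2  58.2 139.6]
[(np.int64(293), np.float64(135.4)), (np.int64(294), np.float64(117.7)), (np.int64(295), np.float64(93.5)), (np.int64(296), np.float64(91.6)), (np.int64(297), np.float64(88.1)), (np.int64(298), np.float64(90.6)), (np.int64(299), np.float64(87.8)), (np.int64(300), np.float64(88.1)), (np.int64(302), np.float64(88.1)), (np.int64(303), np.float64(87.1)), (np.int64(304), np.float64(87.7)), (np.int64(305), np.float64(131.9))]
18.700000000000003
```

Both cameras give finger ends at z≈88, a 34 mm offset. I'll open, lower most of the way and re-measure.

```bash
python3 -m inch '[{"tx":0,"ty":0,"tz":0,"ax":0,"ay":0,"az":0,"jaw":0.6},{"tx":0,"ty":0,"tz":0,"ax":0,"ay":0,"az":0,"jaw":0.6},{"tx":0,"ty":0,"tz":0,"ax":0,"ay":0,"az":0,"jaw":0.6},{"tx":0,"ty":0,"tz":0,"ax":0,"ay":0,"az":0,"jaw":0.6},{"tx":0,"ty":0,"tz":1.2,"ax":0,"ay":0,"az":0,"jaw":0.6},{"tx":0,"ty":0,"tz":1,"ax":0,"ay":0,"az":0,"jaw":0.6},{"tx":0,"ty":0,"tz":0.5,"ax":0,"ay":0,"az":0,"jaw":0.6},{"tx":0,"ty":0,"tz":0,"ax":0,"ay":0,"az":0,"jaw":0.6}]'
cat > tip.py <<'E'
from h import *
e=get_obs()["ee_pos"]
for cam in("side","scene"):
    im,d=viewer.get_image(cam); v,u=np.nonzero(d>0); P=pix2w(cam,np.c_[u,v],d[v,u]); I=im[v,u].astype(int)
    k=(abs(P[:,0]-e[0])<60)&(abs(P[:,1]-e[1])<60)&(P[:,2]>53)&(P[:,2]<140)&(I[:,0]-I[:,2]>20)&(I[:,0]<140)
    print(cam,P[k].min(0).round(1),P[k].max(0).round(1),np.sort([P[k&(u==x),2].min().round(1) for x in np.unique(u[k])])[:14])
    k=(abs(P[:,0]-e[0])<16)&(abs(P[:,1]-e[1])<16)&(P[:,2]>54)&(P[:,2]<90)&(I.min(1)>95)
    print(" steel",k.sum(),np.median(P[k],0).round(1))
    cv2.imwrite(f"pics/t_{cam}.png",im[:,:,::-1])
E
python3 tip.py; python3 look.py w6; python3 meas.py 325 230 c8 | grep -v '|'
```

```text
t: 6.68
ee_pos: [456.4, 41.3, 26.1]
orientation: [2.0, -2.421, -0.001]
ft_force: [-0.1, -0.2, -0.4]
width: 52.9
side [437.7   2.5  53.3] [490.5  84.4 139.3] [53.3 59.7 60.2 60.5 60.7 60.9 61.4 61.6 62.3 62.4 62.4 62.7 62.7 62.9]
 steel 106 [454.   45.7  71.8]
scene [434.    6.4  58.5] [471.7  95.7 139.8] [ 58.5  59.2  59.8  60.4  60.7  60.7  62.6  63.3  64.8  88.3 103.1 106.6
 115.6 118.3]
 steel 68 [451.4  46.8  69.4]
6.775 [456.9  41.3  26.7] [ 2.001 -2.422 -0.   ] 52.74480256451139
steel_fitting 0.62 [322. 253.] 1381 [[454.5  43.9  68. ]] [176. 169. 161.]
steel_fitting 0.59 [82. 53.] 627 [[606.1 167.8  68. ]] [229. 113.   0.]
brass_fitting 0.9 [543. 132.] 1213 [[500.6 -98.1  68. ]] [170. 140.  91.]
brass_fitting 0.54 [323. 252.] 1317 [[454.9  43.2  68. ]] [178. 171. 163.]
[316.34816121 272.93387909]
57 108 [459.7  30.9  60.5] [467.2  49.5  67. ] [463.4  40.2  63.7]
66.5 242 [449.7  31.1  66.5] [467.5  51.3  71.5] [458.6  41.2  69. ]
72 278 [449.5  31.8  72. ] [466.6  50.3  78.9] [458.   41.   75.5]
80 354 [455.4  35.1  80.1] [463.4  47.5  88. ] [459.4  41.3  84.1]
```

Tips are at about 60.5 and the fitting is between them, standing and centred. I'll go down 5 mm more and close slowly.

```bash
python3 -m inch '[{"tx":0,"ty":0,"tz":0.5,"ax":0,"ay":0,"az":0,"jaw":0.4},{"tx":0,"ty":0,"tz":0,"ax":0,"ay":0,"az":0,"jaw":0.32},{"tx":0,"ty":0,"tz":0,"ax":0,"ay":0,"az":0,"jaw":0.28},{"tx":0,"ty":0,"tz":0,"ax":0,"ay":0,"az":0,"jaw":0.25},{"tx":0,"ty":0,"tz":0,"ax":0,"ay":0,"az":0,"jaw":0.22},{"tx":0,"ty":0,"tz":0,"ax":0,"ay":0,"az":0,"jaw":0.15},{"tx":0,"ty":0,"tz":0,"ax":0,"ay":0,"az":0,"jaw":0},{"tx":0,"ty":0,"tz":0,"ax":0,"ay":0,"az":0,"jaw":0},{"tx":0,"ty":0,"tz":0,"ax":0,"ay":0,"az":0,"jaw":0}]'
```

```text
t: 8.05
ee_pos: [456.9, 41.3, 21.8]
orientation: [-2.001, 2.422, -0.0]
ft_force: [0.4, 0.2, 1.0]
width: 18.1
```

Width is 18.1, so it is held across the flats. Next I'll lift 110 mm, check, and locate the tray.

```bash
python3 -m inch '[{"tx":0,"ty":0,"tz":-1,"ax":0,"ay":0,"az":0,"jaw":0},{"tx":0,"ty":0,"tz":-3,"ax":0,"ay":0,"az":0,"jaw":0},{"tx":0,"ty":0,"tz":-4,"ax":0,"ay":0,"az":0,"jaw":0},{"tx":0,"ty":0,"tz":-3,"ax":0,"ay":0,"az":0,"jaw":0},{"tx":0,"ty":0,"tz":0,"ax":0,"ay":0,"az":0,"jaw":0}]'; python3 - <<'E'
from h import *
o=get_obs();e=o["ee_pos"];print(e,o["width"])
for cam in("side","scene"):
    im,d=viewer.get_image(cam);v,u=np.nonzero(d>0); P=pix2w(cam,np.c_[u,v],d[v,u]); I=im[v,u].astype(int)
    k=(I[:,0]>150)&(I[:,1]<110)&(I[:,2]<110)&(P[:,2]<25)&(P[:,1]<-150)&(P[:,1]>-450)&(P[:,0]<700)
    Q=P[k]; print(cam,"tray",k.sum(),np.percentile(Q,[1,50,99],axis=0).round(0).tolist(), cv2.minAreaRect(Q[:,:2].astype(np.float32)))
    k=(abs(P[:,0]-e[0])<16)&(abs(P[:,1]-e[1])<25)&(P[:,2]>120)&(P[:,2]<190)&(I.min(1)>95)
    print(" steel",k.sum(),P[k].min(0).round(0),P[k].max(0).round(0))
    if cam=="side": cv2.imwrite("pics/c9.png",cv2.resize(im[90:300,270:470,::-1],None,fx=2.8,fy=2.8))
E
```

```text
t: 8.68
ee_pos: [458.6, 41.4, 134.2]
orientation: [-1.998, 2.419, -0.005]
ft_force: [0.3, 0.5, -0.4]
width: 18.4
[458.61182009  41.43677302 134.17913638] 18.42910411067117
side tray 1262 [[422.0, -392.0, 2.0], [494.0, -323.0, 4.0], [565.0, -230.0, 17.0]] ((500.2153015136719, -311.7722473144531), (155.80047607421875, 151.39739990234375), 81.14411163330078)
 steel 24 [449.  32. 170.] [472.  56. 190.]
scene tray 292 [[485.0, -262.0, -491.0], [497.0, -172.0, -400.0], [580.0, -151.0, 16.0]] ((528.0465698242188, -214.1488800048828), (39.82019805908203, 151.09579467773438), 39.321006774902344)
 steel 63 [445.  32. 162.] [472.  64. 190.]
```

View pics/c9.png

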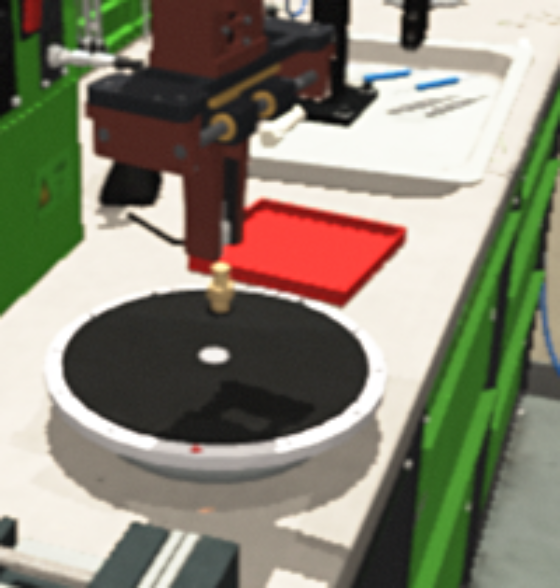

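It is held with the underside at about 162, and brass is undisturbed. Tray centre is about (500,-312). Before crossing I'll check for tall obstacles near the tray.

```bash
python3 - <<'E'
from h import *
for cam in("side","scene"):
    im,d=viewer.get_image(cam);v,u=np.nonzero(d>0); P=pix2w(cam,np.c_[u,v],d[v,u])
    k=(P[:,2]>40)&(P[:,2]<400)&(P[:,1]<-180)&(P[:,1]>-560)&(P[:,0]>330)&(P[:,0]<760)
    Q=P[k]; b=np.floor(Q[:,:2]/40)*40
    for key in np.unique(b,axis=0):
        s=(b==key).all(1)
        if s.sum()>5: print(cam,key,s.sum(),Q[s,2].min().round(),Q[s,2].max().round())
E
```

```text
side [ 360. -560.] 34 40.0 43.0
side [ 360. -520.] 36 40.0 44.0
side [ 360. -480.] 59 40.0 45.0
side [ 400. -480.] 39 41.0 43.0
side [ 440. -480.] 37 40.0 43.0
side [ 480. -480.] 33 40.0 44.0
side [ 520. -480.] 31 40.0 43.0
side [ 560. -480.] 20 40.0 44.0
side [ 600. -200.] 144 195.0 267.0
side [ 640. -280.] 6 210.0 215.0
side [ 640. -240.] 7 206.0 303.0
side [ 640. -200.] 186 195.0 282.0
side [ 680. -400.] 18 122.0 134.0
side [ 680. -280.] 224 41.0 267.0
side [ 680. -240.] 627 40.0 329.0
side [ 680. -200.] 485 40.0 329.0
side [ 720. -240.] 26 328.0 329.0
side [ 720. -200.] 29 327.0 329.0
scene [ 360. -560.] 12 40.0 43.0
scene [ 360. -520.] 8 40.0 42.0
scene [ 600. -200.] 81 193.0 265.0
scene [ 640. -240.] 38 147.0 302.0
scene [ 640. -200.] 137 81.0 293.0
scene [ 680. -280.] 187 42.0 248.0
scene [ 680. -240.] 315 41.0 306.0
scene [ 680. -200.] 253 41.0 300.0
```

```bash
python3 -m inch '[{"tx":1.8,"ty":-0.4,"tz":0,"ax":0,"ay":0,"az":0,"jaw":0},{"tx":3.6,"ty":-0.8,"tz":0,"ax":0,"ay":0,"az":0,"jaw":0},{"tx":4.5,"ty":-1,"tz":0,"ax":0,"ay":0,"az":0,"jaw":0},{"tx":4.5,"ty":-1,"tz":0,"ax":0,"ay":0,"az":0,"jaw":0},{"tx":4.5,"ty":-1,"tz":0,"ax":0,"ay":0,"az":0,"jaw":0},{"tx":4.5,"ty":-1,"tz":0,"ax":0,"ay":0,"az":0,"jaw":0},{"tx":4.5,"ty":-1,"tz":0,"ax":0,"ay":0,"az":0,"jaw":0},{"tx":3.8,"ty":-0.9,"tz":0,"ax":0,"ay":0,"az":0,"jaw":0},{"tx":2.3,"ty":-0.6,"tz":0,"ax":0,"ay":0,"az":0,"jaw":0},{"tx":0,"ty":0,"tz":0,"ax":0,"ay":0,"az":0,"jaw":0}]'; python3 - <<'E'
from h import *
o=get_obs();e=o["ee_pos"];print(e,o["width"],o["qpos"])
c=viewer.get_calibration("wrist"); im,d=viewer.get_image("wrist");R=cv2.Rodrigues(np.array(c["rvec"],float))[0];print("cam",-R.T@np.array(c["tvec"]).ravel())
A=cv2.resize(im[:,:,::-1],(480,300))
im,d=viewer.get_image("side"); cv2.imwrite("pics/c10.png",np.hstack([A,cv2.resize(im[80:280,280:480,::-1],(300,300))]))
E
```

```text
t: 10.12
ee_pos: [468.0, -307.8, 130.7]
orientation: [1.999, -2.424, -0.002]
ft_force: [-0.3, 0.9, -1.1]
width: 18.0
[ 468.00891727 -307.83225515  130.7422516 ] 18.034655688267215 [-6.03115711e-01  4.06507572e-01  1.81775758e+00  1.38768227e-04
  9.18763603e-01  1.15919313e+00]
cam [ 536.6602685  -321.40600556  326.68318642]
```

View pics/c10.png

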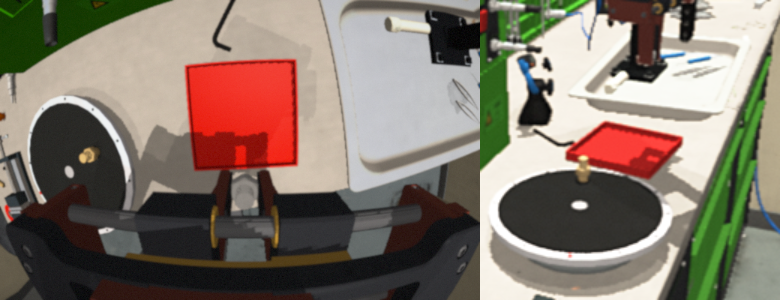

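The fitting is held above the tray and the tray is clear. I'll lower most of the way and check the position over the tray.

```bash
python3 -m inch '[{"tx":0,"ty":0,"tz":2.5,"ax":0,"ay":0,"az":0,"jaw":0},{"tx":0,"ty":0,"tz":4,"ax":0,"ay":0,"az":0,"jaw":0},{"tx":0,"ty":0,"tz":4,"ax":0,"ay":0,"az":0,"jaw":0},{"tx":0,"ty":0,"tz":2.5,"ax":0,"ay":0,"az":0,"jaw":0},{"tx":0,"ty":0,"tz":0,"ax":0,"ay":0,"az":0,"jaw":0}]'; cat > st.py <<'E'
from h import *
o=get_obs();e=o["ee_pos"];print(o["t"],e,o["width"],o["ft_force"])
im,d=viewer.get_image("side");v,u=np.nonzero(d>0); P=pix2w("side",np.c_[u,v],d[v,u]); I=im[v,u].astype(int)
k=(I[:,0]>150)&(I[:,1]<110)&(I[:,2]<110)&(P[:,2]<25)&(P[:,1]<-200)&(P[:,1]>-450)&(P[:,0]<700)
print("tray",cv2.minAreaRect(P[k][:,:2].astype(np.float32)))
k=(abs(P[:,0]-e[0])<25)&(abs(P[:,1]-e[1])<25)&(P[:,2]>5)&(P[:,2]<60)&(I.min(1)>70)&(np.ptp(I,axis=1)<30)
print("steel",k.sum(),P[k].min(0).round(1) if k.any() else 0,P[k].max(0).round(1) if k.any() else 0)
a=im[130:230,330:450,::-1]; cv2.imwrite("pics/s.png",cv2.resize(a,None,fx=5,fy=5,interpolation=cv2.INTER_CUBIC))
E
python3 st.py
```

```text
t: 10.85
ee_pos: [466.9, -304.7, 0.1]
orientation: [2.002, -2.419, -0.007]
ft_force: [-1.1, 0.1, -0.7]
width: 18.4
10.85 [ 4.66928498e+02 -3.04693916e+02  1.06806601e-01] 18.381360491540132 [-1.13211445  0.13833861 -0.67138272]
tray ((510.6190490722656, -313.52777099609375), (156.69326782226562, 169.30157470703125), 81.08662414550781)
steel 10 [ 457.5 -307.9   42.1] [ 460.3 -286.4   57.5]
```

View pics/s.png

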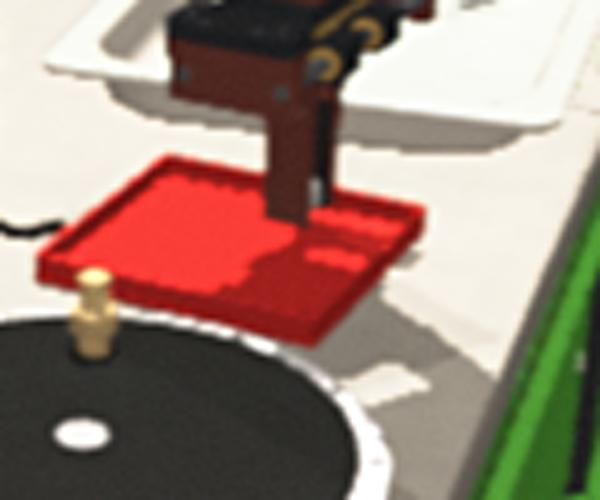

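The fitting is above the tray floor, inside the walls. I'll lower the last 25 mm in small steps.

```bash
python3 -m inch '[{"tx":0,"ty":0,"tz":1.2,"ax":0,"ay":0,"az":0,"jaw":0},{"tx":0,"ty":0,"tz":0.8,"ax":0,"ay":0,"az":0,"jaw":0},{"tx":0,"ty":0,"tz":0.4,"ax":0,"ay":0,"az":0,"jaw":0},{"tx":0,"ty":0,"tz":0.15,"ax":0,"ay":0,"az":0,"jaw":0},{"tx":0,"ty":0,"tz":0,"ax":0,"ay":0,"az":0,"jaw":0},{"tx":0,"ty":0,"tz":0,"ax":0,"ay":0,"az":0,"jaw":0}]'
```

```text
t: 11.65
ee_pos: [468.5, -307.3, -23.5]
orientation: [-2.001, 2.422, -0.001]
ft_force: [-0.9, -0.1, -1.4]
width: 18.8
```

```bash
python3 -m inch '[{"tx":0,"ty":0,"tz":0.1,"ax":0,"ay":0,"az":0,"jaw":0},{"tx":0,"ty":0,"tz":0,"ax":0,"ay":0,"az":0,"jaw":0}]'
```

```text
t: 11.9
ee_pos: [468.4, -307.1, -24.7]
orientation: [-2.001, 2.422, -0.0]
ft_force: [-0.1, -0.5, -1.3]
width: 18.4
```

```bash
python3 -m inch '[{"tx":0,"ty":0,"tz":0.1,"ax":0,"ay":0,"az":0,"jaw":0},{"tx":0,"ty":0,"tz":0,"ax":0,"ay":0,"az":0,"jaw":0},{"tx":0,"ty":0,"tz":0,"ax":0,"ay":0,"az":0,"jaw":0}]'
```

```text
t: 12.28
ee_pos: [468.5, -307.2, -25.2]
orientation: [-2.001, 2.422, -0.0]
ft_force: [-1.8, 1.5, 4.7]
width: 18.7
```

The force has risen to 4.7 N, so the fitting is on the floor. I'll open gently, let it settle, then retreat.

```bash
python3 -m inch '[{"tx":0,"ty":0,"tz":0,"ax":0,"ay":0,"az":0,"jaw":0.25},{"tx":0,"ty":0,"tz":0,"ax":0,"ay":0,"az":0,"jaw":0.35},{"tx":0,"ty":0,"tz":0,"ax":0,"ay":0,"az":0,"jaw":0.5},{"tx":0,"ty":0,"tz":0,"ax":0,"ay":0,"az":0,"jaw":0.6},{"tx":0,"ty":0,"tz":-1.5,"ax":0,"ay":0,"az":0,"jaw":0.6},{"tx":0,"ty":0,"tz":-3,"ax":0,"ay":0,"az":0,"jaw":0.6},{"tx":0,"ty":0,"tz":-4,"ax":0,"ay":0,"az":0,"jaw":0.6},{"tx":0,"ty":0,"tz":-4,"ax":0,"ay":0,"az":0,"jaw":0.6},{"tx":0,"ty":0,"tz":-2,"ax":0,"ay":0,"az":0,"jaw":0.6},{"tx":0,"ty":0,"tz":0,"ax":0,"ay":0,"az":0,"jaw":0.6}]'; python3 st.py; python3 look.py w9; python3 - <<'E'
from h import *
for cam in ("scene","side"):
    im,d=viewer.get_image(cam)
    for th in ("steel_fitting","brass_fitting"):
        for m in masks_of(cam,th):
            v,u=np.nonzero(m["pixels"]&(d>0)); P=pix2w(cam,np.c_[u,v],d[v,u])
            if len(u): print(cam,th,round(m["score"],2),np.round(m["location"]),np.median(P,0).round(),np.percentile(P[:,2],[3,97]).round())
c=viewer.get_calibration("wrist")
for m in masks_of("wrist","steel_fitting")[:1]: print(fish("wrist",np.array([m["location"]]),18,c).round(1))
im,d=viewer.get_image("wrist"); v,u=np.nonzero(d>0); q=(np.c_[u,v]-[c["cx"],c["cy"]])/[c["fx"],c["fy"]]; r=np.linalg.norm(q,axis=1,keepdims=True)+1e-9
ok=r[:,0]<1.2; u,v,q,r=u[ok],v[ok],q[ok],r[ok]
P=(np.c_[q/r*np.tan(r),np.ones(len(u))]*d[v,u][:,None]-np.array(c["tvec"]).ravel())@cv2.Rodrigues(np.array(c["rvec"],float))[0]
I=im[v,u].astype(int)
for a,b in((8,24),(24,32),(32,45)):
    k=(abs(P[:,0]-468)<25)&(abs(P[:,1]+307)<25)&(P[:,2]>a)&(P[:,2]<b)&(np.ptp(I,axis=1)<40)
    print("steel",a,k.sum(),P[k].min(0).round(1) if k.any() else '',P[k].max(0).round(1) if k.any() else '')
k=(abs(P[:,0]-500)<90)&(abs(P[:,1]+312)<90)&(P[:,2]<25)&(I[:,0]>100)&(I[:,1]<110)&(I[:,2]<110)&(I[:,0]-I[:,1]>60)
print("tray wrist",cv2.minAreaRect(P[k][:,:2].astype(np.float32)))
E
```

```text
t: 13.52
ee_pos: [469.6, -307.9, 121.7]
orientation: [-2.0, 2.421, -0.007]
ft_force: [0.5, 0.3, 0.2]
width: 52.8
13.525 [ 469.55876973 -307.91763039  121.74809075] 52.77768831081321 [0.54821522 0.29086904 0.16614771]
tray ((510.2882385253906, -312.2901916503906), (155.9925537109375, 168.32586669921875), 81.2494888305664)
steel 58 [ 461.6 -309.6    6. ] [ 475.3 -292.7   38.9]
13.575 [ 468.7 -307.3  120.3] [-2.001  2.421 -0.003] 52.410801591894405
steel_fitting 0.93 [323. 194.] 362 [[ 476.  -306.8   68. ]] [142. 134. 128.]
brass_fitting 0.84 [114. 211.] 454 [[499.  -97.6  68. ]] [162.5 133.   85. ]
[ 45.23218367 270.16919636]
scene steel_fitting 0.58 [210. 235.] [627. 217.  20.] [-1. 47.]
scene brass_fitting 0.52 [332. 206.] [497. -94.  68.] [49. 82.]
side steel_fitting 0.56 [388. 175.] [ 468. -302.   24.] [ 8. 38.]
side steel_fitting 0.52 [216. 286.] [628. 216.  21.] [ 1. 36.]
side brass_fitting 0.47 [350. 194.] [501. -94.  70.] [ 3. 86.]
side brass_fitting 0.33 [347. 224.] [470.   3.  50.] [ 7. 52.]
[[ 463.3 -303.6   18. ]]
steel 8 40 [ 464.7 -316.6   17.4] [ 478.6 -298.5   24. ]
steel 24 125 [ 461.4 -316.5   24. ] [ 477.4 -297.8   31.9]
steel 32 155 [ 462.2 -313.2   32.5] [ 474.4 -300.5   40.4]
tray wrist ((498.1767272949219, -310.9912414550781), (157.297119140625, 155.7077178955078), 80.52131652832031)
```

Steel stands at (468.5,-307) with its top at about 39 mm, roughly 30 mm from the tray centre. Brass is where it was. I'm handing in.

```bash
python3 -c "
from workcell import ctrl; print(ctrl.close_job())"
```

```text
the job is handed in; nothing more can be done
None
```

The steel fitting is off the turntable and standing in the red tray. The brass one is still on the turntable. I handed the job in after about 14 s of robot time; it reports no verdict.

- **What I did:** I gripped the steel fitting across its hex flats and lifted it about 110 mm. I lowered it into the tray until the force rose to 4.7 N, then opened the jaws and backed off.
- **Last checks, steel:** it is upright at about (468, -307), some 30 mm from the tray's centre. Its top is at 39–40 mm; 38 mm is expected when it stands on the tray floor.
- **Last checks, brass:** it is at about (501, -94) with its top at about 85 mm, the same place as at the start. The gripper is clear of everything.
- **What failed or disagreed:**
  - **First command:** it was refused because rows need every field.
  - **First grasp:** it closed on air above the fitting, touching nothing. The real finger ends sit about 34 mm short of the reported TCP. I measured that with two cameras and corrected for it.
  - **Side-camera tray fit:** with the fitting in place, it put the tray's centre about 10 mm further out in x than the other estimates. That still leaves the fitting inside the limits.

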